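# Nip up the fan's sunken trim knob, then switch the fan on

### The job

The extractor fan's trim knob has worked loose: turn the small knob down in the well of the fan control box clockwise until you feel it come up against its stop, and nip it up about five degrees past that, never more than ten. Then let go of it and press the raised half of the rocker switch fully down so that the fan is on. Go gently with the box and the switch, and leave everything else on the ledge where it is.

Things in the scene. Friction and masses are not known exactly. Their poses are not given: they have to be found in the camera images.
- fan_box: Fixed white plastic fan control box on the ledge, 120 (x) x 230 (y) x 60 mm high; origin at the centre of its underside, z up. In its top: a round well centred at y = -55 mm, and a black rocker switch at y = +60 mm. Never press on the box with more than 25 N.
- well (a point): Centre of the well's mouth, level with the box's top face, on the knob's axis; axes as the box's. The well is 76 mm across and 34 mm deep. The fingers, backs included, must fit inside it beside the knob: a wide open gripper hits the rim.
- knob (a point): Centre of the black knob's grip bar, on its vertical axis: bar 34 mm long (point x), 12 thick (y), 19 high, top 7 below the box's top, foot 26 below; under it a grey skirt 30 across, 5 high. Clockwise from above tightens: about 0.05 N m friction for 0.5 to 1.2 rad, then the stop. The stop's place is unseen and differs each time: only the rise of the turning moment tells.
- bush (a point): Top of the rubber bush hidden under the knob, on its axis, about 22 mm above the ledge. From the stop on, the bush winds up one to one with the knob and is squeezed down 0.14 mm per degree; the moment climbs from 0.1 N m by about 2 N m per rad. Let go, it springs back to about 3 degrees and stays. Right is 0.16 to 1.44 mm down (1 to 10 degrees); more ruins it. Far too little to measure.
- rocker (a joint): Rad. Tilt of the rocker: 0 off, 0.36 fully on; stays as left. Plate 54 mm (box x) by 34 (box y) by 6 thick, pivoted along box y, 10 mm above the box's top. Off, its half at the box's -x side is raised; pressing that half down about 8 mm with 2 to 5 N turns it on. Never press it with more than 35 N.
- press (a point): Point on the rocker's top surface, mid-width, 22 mm from the pivot on the half to be pressed (box -x side); about 77 mm above the ledge when off, 69 when on; moves with the rocker.
- headrest: Bystander, loose (sizes in mm): light ash sauna headrest block, slatted, 240 x 110 x 62; origin at the centre of its underside. Not to be moved.
- bucket: Bystander, loose (sizes in mm): empty open copper-toned bucket, 180 across the rim, 170 high; origin at the centre of its underside. Not to be moved.
- bottle: Bystander, loose (sizes in mm): closed clear glass bottle with a cork stopper, 72 across, 205 high; origin at the centre of its underside. Not to be moved.
- squeegee: Bystander, loose (sizes in mm): small black plastic T-shaped shower squeegee lying flat, 136 x 160 x 16; origin mid-handle. Not to be moved.
- oil: Bystander, loose (sizes in mm): little amber dropper bottle with black cap, 32 across, 67 high; origin at the centre of its underside. Not to be moved.
- dish: Bystander, loose (sizes in mm): small white ceramic bowl, 84 across, 30 high; origin at the centre of its underside. Not to be moved.
- ladle: Bystander, loose (sizes in mm): wooden-handled sauna ladle lying flat, 260 long; origin at the centre of its underside. Not to be moved.

How it is judged:
By the outcome, as a careful person would: the job done as asked, in the order asked, and still so for the second after the job is handed in, with the robot touching nothing.
It also fails if it takes over 69 s, if anything falls off the work surface, if the arm or the gripper's body presses on something with over 40 N, if the wrist force passes 120 N, or if a joint passes its speed limit or range.

### The arm

A 6-joint arm with a two-finger parallel gripper is mounted at the origin on the work surface. World frame = base frame: x ahead of the robot, y to its left, z up, the work surface at z = 0. Lengths are in m, angles in degrees, forces in N, time in s.
With the tool pointing down it reaches from about 0.3 to 0.75 m from the base axis. Payload 8.5 kg.
Tool frame: the origin (TCP) lies midway between the tips of the shut fingers; the grasp point (between the pads) lies 19 mm behind it (env.tcp_to_grasp is the z of the grasp point in the tool frame, in m); z points along the fingers, y is the line along which they close (so a half turn about z gives the same grasp; the last joint's range is limited). The gripper opens to 85 mm and grips with 20 to 120 N. Pads are 22 mm wide; open, the fingers measure 114 mm over their backs; the gripper's body (76 mm by 85 mm) begins 54 mm behind the grasp point. The pads swing forward as they close: fully open they stand 13 mm farther back than shut.
Start: joints at [-76.392, 21.807, 74.336, -0, 83.858, -12.336], TCP at [0.241, -0.495, 0.231] pointing down, gripper open.
Joint ranges: [-178.18, 178.18], [-50.72, 133.34], [12.68, 142.11], [-81.47, 261.47], [9.98, 163.14], [-165.26, 165.26]. Speed limits (degrees/s): [136.94, 136.94, 180, 180, 180, 180].

### API

Orientations are given as a 3x3 rotation matrix whose columns are the frame's x, y, z axes.
In Python, from rig import env, imaging, job, models gives the robot as it stands. The module is installed in compiled form; this text tells all that it offers.
- The arm moves only by the tool jog_arm, never from a script. Its argument "plan" is text: rows parted by semicolons, each of 7 numbers parted by spaces: the turn, a rotation vector about the tool's x, y, z in degrees, then the shift along the tool's x, y, z in cm, then the closure in counts, from 0 (fully open) to 255 (shut). In form: rx ry rz x y z claw; .... A call has 1 to 10 rows; each row shifts and turns the commanded pose from where the row before left it, along the tool's axes as they then stand; what a row does not reach is not made up. A row lasts 1/12 s, in which the tool goes at most 41.7 mm and 7.16 degrees, less where a joint would pass 70% of its speed; a pose out of reach is approached as far as the arm can. A call with a gripper value outside its range is refused whole. The fingers move at their own pace and stop on an object; "grip_force" is the grip in N (left out, the last holds). Time passes only in rows, so rows that do not move let the fingers close. It gives the time, the measured TCP pose, the force, the opening and the grip force at its end, in the units of the state.
- env.observe(): the state, without advancing time (a new reading comes with each control period).
- imaging.get_image(name): name is "scene" or "top" or "wrist"; returns a dict with "pixels" (400x640x3 uint8, red, green, blue), "depth" (400x640 float32, m along the optical axis (not along the pixel's ray), 0 where there is no reading), "fov_y" (degrees; the focal length in pixels is half the picture's height over the tangent of half this angle, whatever the lens; pixels are square), "cx", "cy" (the principal point, pixels), "world_from_camera" (4x4, takes a point from camera to world coordinates). Camera axes: x right, y down, z forward; pixel columns grow to the right and rows downward; lengths in m; the calibration is good to about 2 mm. A picture is of the moment at which its call begins.
- job.close_job(): hands the job in; it is judged then, once.
Trained networks look in the newest picture that a camera, given by its name, has taken for a name from the list of things; names that differ only in an ending like _2 or _b are one class to them, and where a whole thing is asked for, a point or a joint stands for the part that bears it (a point fixed in the world has none). Each returns a list of dicts, best first, with "confidence" (0 to 1); they miss things now and then, are a little off and sometimes report something else, mostly with a low value. They report only what shows in the picture. A call takes as long as a camera call.
- models.outline_of(camera, query): "region" (400x640 bool, what is visible of it) and "bbox" ([centre column, centre row, width, height] in pixels, round what is visible of it).
- models.tip_of(camera, query): "at" ([column, row] in pixels: a listed point, or the origin of a listed thing).
The state is a dict: "time_s": time; "q": joint angles; "qvel": joint speeds; "joint_efforts": joint torques, N m; "position": TCP position; "tool_rot": TCP orientation; "ft_force": force on the tool from outside, world axes, zero at the start; "wrist_torque": the same for the moment, N m; "grip_width": finger opening in m; "gripper_force": force on a finger pad.
Only numpy, scipy, OpenCV 4.12 (cv2) and the standard library are available. Lean on these libraries where they do the work, as an engineer would, in place of code of your own. Each camera call takes 0.05 s, during which the arm holds its last target. There are 200 camera calls.

## Working session

There is one attempt and no reset: what is moved stays moved. The work goes in short steps, Python scripts to look and compute and a tool call to move; the robot and the scene stay as the last step left them, time stands still between calls to the robot, and variables do not carry over. Pictures are saved under pics/ and viewed, at most 10 in all, crops included, and the job is handed in when it is done.

Besides the shell and the picture viewer there is one more tool, called after "Emit:" as name(argument=value, ...) on one line, values as JSON. jog_arm: Moves the arm, as the interface text tells. Its arguments: {"type":"object","properties":{"plan":{"type":"string"},"grip_force":{"type":"number"}},"required":["plan"]}

```bash
mkdir -p pics; cat > h.py <<'E'
import numpy as np, cv2
from rig import env, imaging, job, models
def px2w(im,u,v,d=None,z=None):
    f=200/np.tan(np.radians(im["fov_y"])/2); T=im["world_from_camera"]
    r=np.array([(u-im["cx"])/f,(v-im["cy"])/f,1.])
    if z is not None:
        w=T[:3,:3]@r; return T[:3,3]+w*(z-T[2,3])/w[2]
    if d is None: d=im["depth"][int(round(v)),int(round(u))]
    return T[:3,:3]@(r*d)+T[:3,3]
def save(im,n,crop=None,s=1):
    p=im["pixels"][:,:,::-1]
    if crop: a,b,c,d=crop; p=p[b:d,a:c]
    cv2.imwrite("pics/"+n,cv2.resize(p,None,fx=s,fy=s,interpolation=cv2.INTER_CUBIC))
E
python3 - <<'E'
from h import *
np.set_printoptions(precision=4,suppress=True)
im=imaging.get_image("top"); save(im,"top.png")
H={"well":.06,"knob":.0435,"press":.077,"fan_box":0.0}
for q in H:
    for t in models.tip_of("top",q)[:2]:
        u,v=t["at"]; print(q,t["confidence"],u,v,px2w(im,u,v,z=H[q]),px2w(im,u,v))
for q in ["fan_box","knob","rocker"]:
    for t in models.outline_of("top",q)[:1]:
        m=t["region"].astype(np.uint8); c=max(cv2.findContours(m,0,1)[0],key=cv2.contourArea)
        print(q,t["confidence"],t["bbox"],cv2.minAreaRect(c),m.sum())
print(env.tcp_to_grasp, im["world_from_camera"])
E
```

```text
well 0.89 311.9 177.5 [0.6129 0.0099 0.06  ] [0.6157 0.01   0.0482]
well 0.16 444.5 238.5 [ 0.4125 -0.4002  0.06  ] [ 0.4163 -0.4172  0.0085]
knob 0.39 310.8 181.6 [0.6033 0.0137 0.0435] [0.6052 0.0137 0.0355]
press 0.44 276.5 191.5 [0.5657 0.1204 0.077 ] [0.5652 0.1202 0.0796]
fan_box 0.88 295.8 185.4 [0.6009 0.0638 0.    ] [0.5883 0.0612 0.0585]
fan_box 0.61 440.0 237.0 [ 0.4221 -0.4056  0.    ] [ 0.4218 -0.4045  0.0032]
fan_box 0.9 [295.1, 183.3, 77.9, 56.7] ((295.11767578125, 180.9705810546875), (44.626548767089844, 73.48828887939453), 75.96376037597656) 2630
knob 0.24 [442.1, 148.8, 63.7, 62.6] ((441.04998779296875, 146.65000915527344), (59.45081329345703, 69.8863296508789), 71.56504821777344) 3319
rocker 0.56 [274.3, 185.2, 8.6, 16.9] ((276.3000183105469, 184.90000915527344), (13.914020538330078, 9.486831665039062), 71.56504821777344) 127
-0.0187 [[-0.0186 -0.9846  0.174   0.3214]
 [-0.9996  0.0144 -0.0256  0.0067]
 [ 0.0227 -0.1744 -0.9844  1.2924]
 [ 0.      0.      0.      1.    ]]
```

View pics/top.png

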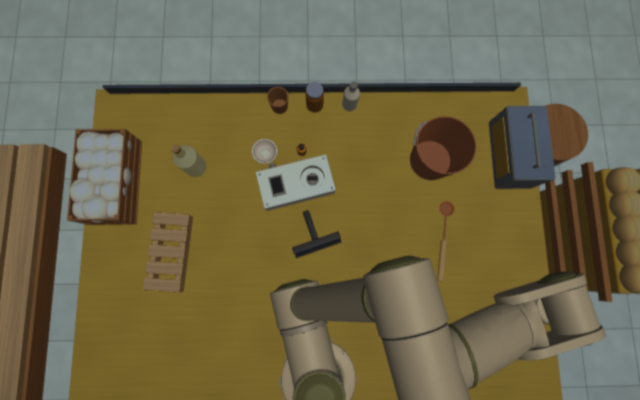

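The top view shows the box at about px (295,183), yawed about 14°, with the well at (312,177) and the rocker at (276,186). The reported positions agree with the sizes given. Next I work out the move to a viewpoint over the well.

```bash
python3 - <<'E'
from h import *
np.set_printoptions(precision=4,suppress=True)
s=env.observe(); R=np.array(s["tool_rot"]); print(R,s["position"],s["wrist_torque"],s["time_s"],s["grip_width"])
im=imaging.get_image("wrist"); T=im["world_from_camera"]
print("cam in tool", R.T@(T[:3,3]-s["position"]), R.T@T[:3,:3])
print(R.T@(np.array([.58,.02,.25])-s["position"])*100)
E
```

```text
[[ 0.8992  0.4375 -0.    ]
 [ 0.4375 -0.8992  0.0002]
 [ 0.0001 -0.0002 -1.    ]] [ 0.2406 -0.4945  0.2312] [ 0.0306 -0.0428 -0.0318] 0.4 0.08506417663856201
cam in tool [ 0.0822 -0.0006 -0.1434] [[ 0.0004 -0.9494 -0.3141]
 [ 1.      0.      0.0011]
 [-0.001  -0.3141  0.9494]]
[ 53.0281 -31.4193  -1.8677]
```

Emit:
jog_arm(plan="0 0 0 3.4 -1.9 0 165; 0 0 0 3.4 -1.9 0 165; 0 0 0 3.4 -1.9 0 165; 0 0 0 3.4 -1.9 0 165; 0 0 0 3.4 -1.9 0 165; 0 0 0 3.4 -1.9 0 165; 0 0 0 3.4 -1.9 0 165; 0 0 0 3.4 -1.9 0 165; 0 0 0 3.4 -1.9 0 165; 0 0 0 3.4 -1.9 0 165", grip_force=30)

```text
time_s: 1.28
position: [0.464, -0.1732, 0.2315]
tool_rot: [[0.899, 0.437, 0.0], [0.437, -0.899, -0.0], [0.0, 0.0, -1.0]]
ft_force: [1.4, -0.3, -0.4]
grip_width: 0.03
gripper_force: 0.0
```

Emit:
jog_arm(plan="0 0 0 3.4 -1.9 0.5 165; 0 0 0 3.4 -1.9 0.5 165; 0 0 0 3.4 -1.9 0.5 165; 0 0 0 3.4 -1.9 0.5 165; 0 0 0 3.4 -1.9 0.5 165; 0 0 0 3.4 -1.9 0.6 165; 0 0 0 0 0 0 165; 0 0 0 0 0 0 165")

```text
time_s: 1.95
position: [0.5971, 0.0184, 0.1995]
tool_rot: [[0.898, 0.44, -0.001], [0.44, -0.898, 0.0], [-0.001, -0.001, -1.0]]
ft_force: [0.9, -0.0, 0.1]
grip_width: 0.0299
gripper_force: 0.0
```

```bash
cat > look.py <<'E'
from h import *
import sys
np.set_printoptions(precision=4,suppress=True)
n=sys.argv[1]
im=imaging.get_image("wrist"); save(im,n)
s=env.observe(); R=np.array(s["tool_rot"])
H={"well":.06,"knob":.0435,"press":.077}
for q in H:
    for t in models.tip_of("wrist",q)[:2]:
        u,v=t["at"]; print(q,t["confidence"],u,v,px2w(im,u,v,z=H[q]),px2w(im,u,v))
for q,z in [("fan_box",.06),("knob",.053),("rocker",.07)]:
    for t in models.outline_of("wrist",q)[:1]:
        m=t["region"].astype(np.uint8); c=max(cv2.findContours(m,0,1)[0],key=cv2.contourArea)
        b=cv2.boxPoints(cv2.minAreaRect(c)); print(q,t["confidence"],t["bbox"]); print(np.array([px2w(im,u,v,z=z) for u,v in b]))
# bar top: depth-based mask
D=im["depth"]; f=200/np.tan(np.radians(im["fov_y"])/2); T=im["world_from_camera"]
v,u=np.mgrid[:400,:640]; P=np.stack([(u-im["cx"])/f*D,(v-im["cy"])/f*D,D],-1)@T[:3,:3].T+T[:3,3]
np.save("P.npy",P); np.save("I.npy",im["pixels"])
print(s["wrist_torque"],s["time_s"])
E
python3 look.py w1.png
```

```text
well 0.81 335.3 168.3 [0.6189 0.0118 0.06  ] [0.6176 0.0107 0.0529]
well 0.73 264.9 265.2 [0.5082 0.0285 0.06  ] [0.5986 0.0433 0.2172]
knob 0.96 332.9 166.2 [0.6166 0.0121 0.0435] [0.6184 0.0135 0.0535]
press 0.94 187.7 172.0 [0.5676 0.1185 0.077 ] [0.568  0.1182 0.0781]
fan_box 0.68 [273.7, 141.3, 296.6, 201.5]
[[ 0.5132  0.1788  0.06  ]
 [ 0.6524  0.192   0.06  ]
 [ 0.7138 -0.0236  0.06  ]
 [ 0.577  -0.0744  0.06  ]]
knob 0.7 [334.1, 164.0, 40.1, 34.0]
[[ 0.6086  0.0297  0.053 ]
 [ 0.6355  0.0296  0.053 ]
 [ 0.6353 -0.0045  0.053 ]
 [ 0.608  -0.0054  0.053 ]]
rocker 0.74 [193.2, 139.8, 54.1, 75.3]
[[0.5566 0.1368 0.07  ]
 [0.6126 0.1453 0.07  ]
 [0.6223 0.1116 0.07  ]
 [0.5664 0.1009 0.07  ]]
[-0.008   0.0458 -0.0265] 2.0
```

View pics/w1.png

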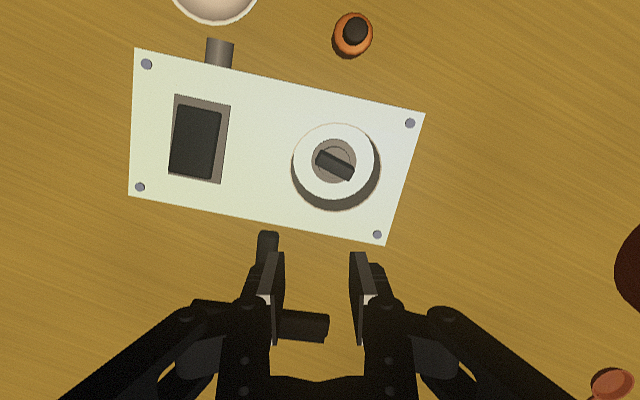

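The wrist view shows the well at about px (336,165), with the knob bar running from (318,155) to (352,175), and the rocker's raised half near (188,172). I'll get the bar's centre and angle from depth.

```bash
cat > bar.py <<'E'
from h import *
np.set_printoptions(precision=4,suppress=True)
P=np.load("P.npy"); I=np.load("I.npy").astype(int)
c=np.array([.617,.0118])
r=np.hypot(P[...,0]-c[0],P[...,1]-c[1])
m=(r<.025)&(P[...,2]>.049)&(P[...,2]<.058)&(I.sum(-1)<200)
Q=P[m]; print(m.sum(),Q[:,2].mean())
rect=cv2.minAreaRect((Q[:,:2]*1000).astype(np.float32)); print(rect)
w,V=np.linalg.eigh(np.cov(Q[:,:2].T)); d=V[:,1]; print("bar yaw",np.degrees(np.arctan2(d[1],d[0])),Q[:,:2].mean(0))
# well rim: top-face pixels inside edges -> hole
top=(abs(P[...,2]-.06)<.004)&(r<.08); 
hole=(r<.06)&(P[...,2]<.054); 
mm=cv2.morphologyEx(hole.astype(np.uint8),cv2.MORPH_CLOSE,np.ones((9,9)))
A=P[(r<.055)&top]; rr=[]
from scipy.optimize import least_squares
# rim edge: nearest top-face point per bearing
th=np.arctan2(A[:,1]-c[1],A[:,0]-c[0]); ra=np.hypot(*(A[:,:2]-c).T)
E=[]
for b in np.arange(-np.pi,np.pi,.1):
    k=np.where(abs((th-b+np.pi)%(2*np.pi)-np.pi)<.05)[0]
    k=k[ra[k]>.028]
    if len(k): E.append(A[k[ra[k].argmin()],:2])
E=np.array(E); s=least_squares(lambda p:np.hypot(*(E-p[:2]).T)-p[2],[*c,.038],loss="soft_l1",f_scale=.001); print("rim",s.x,len(E))
E
python3 bar.py
```

```text
172 0.053178593596522127
((618.395751953125, 12.102850914001465), (33.25261688232422, 11.593746185302734), 88.82025909423828)
bar yaw 89.48125004952036 [0.6182 0.0137]
rim [0.6182 0.0118 0.0377] 63
```

Emit:
jog_arm(plan="0 0 0 1.6 1.5 0 165; 0 0 -7 0 0 1.0 165; 0 0 -7 0 0 1.0 165; 0 0 -7 0 0 1.0 165; 0 0 -7 0 0 1.0 165; 0 0 -7 0 0 1.0 165; 0 0 -7 0 0 1.0 165; 0 0 -7 0 0 1.0 165; 0 0 -7 0 0 1.0 165; 0 0 -7 0 0 1.0 165")

```text
time_s: 3.13
position: [0.6176, 0.0097, 0.1101]
tool_rot: [[0.013, 1.0, 0.0], [1.0, -0.013, -0.0], [-0.0, 0.0, -1.0]]
ft_force: [-0.1, -1.0, -0.4]
grip_width: 0.0299
gripper_force: 0.0
```

Emit:
jog_arm(plan="0 0 0 0 0 0 165; 0 0 0 0 0 0 165; 0 0 0 0 0 0 165")

```text
time_s: 3.38
position: [0.618, 0.0099, 0.1111]
tool_rot: [[0.022, 1.0, 0.001], [1.0, -0.022, -0.0], [-0.0, 0.001, -1.0]]
ft_force: [0.7, 0.4, -0.0]
grip_width: 0.0297
gripper_force: 0.0
```

```bash
python3 look.py w2.png; python3 bar.py
```

```text
well 0.86 314.5 226.0 [0.6179 0.0106 0.06  ] [0.6178 0.008  0.054 ]
knob 0.76 316.1 215.4 [0.6189 0.0112 0.0435] [0.619  0.015  0.0536]
press 0.89 208.1 28.9 [0.5707 0.1185 0.077 ] [0.5709 0.1184 0.0778]
fan_box 0.57 [273.9, 158.6, 303.0, 317.1]
[[ 0.5255  0.135   0.06  ]
 [ 0.6635  0.1428  0.06  ]
 [ 0.6939 -0.049   0.06  ]
 [ 0.5058 -0.0644  0.06  ]]
knob 0.58 [315.0, 217.4, 40.0, 53.4]
[[ 0.6065  0.0331  0.053 ]
 [ 0.6316  0.0325  0.053 ]
 [ 0.6314 -0.0053  0.053 ]
 [ 0.6049 -0.0047  0.053 ]]
rocker 0.87 [246.9, 37.0, 129.9, 71.8]
[[0.559  0.1321 0.07  ]
 [0.6125 0.1435 0.07  ]
 [0.621  0.1124 0.07  ]
 [0.5644 0.0995 0.07  ]]
[ 0.0076  0.0339 -0.0329] 3.4333
630 0.05364189583050977
((618.310546875, 12.294652938842773), (33.42279815673828, 11.599102020263672), 88.35784912109375)
bar yaw 88.92051174266626 [0.6182 0.0104]
rim [0.6182 0.0119 0.0376] 59
```

View pics/w2.png

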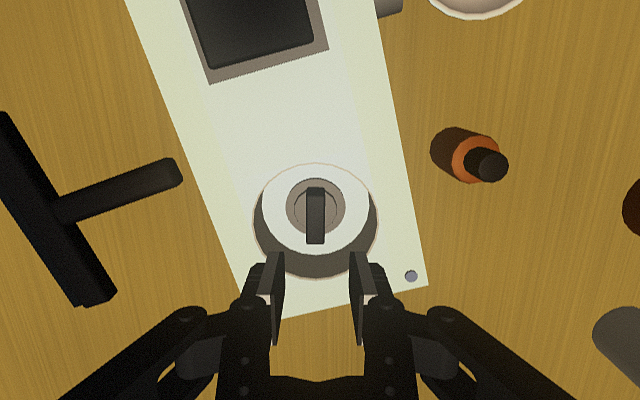

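The bar is lined up between the fingers at px (315,215), and the tool yaw matches it within 1°. Going down now.

Emit:
jog_arm(plan="0 0 0 0.2 0 1.0 165; 0 0 0 0 0 1.2 165; 0 0 0 0 0 1.2 165; 0 0 0 0 0 1.2 165; 0 0 0 0 0 1.0 165; 0 0 0 0 0 0.8 165; 0 0 0 0 0 0.5 165; 0 0 0 0 0 0.3 165; 0 0 0 0 0 0 165; 0 0 0 0 0 0 165")

```text
time_s: 4.57
position: [0.618, 0.0123, 0.0386]
tool_rot: [[0.018, 1.0, 0.001], [1.0, -0.018, -0.0], [-0.0, 0.001, -1.0]]
ft_force: [0.2, -0.4, -0.2]
grip_width: 0.0302
gripper_force: 0.0
```

Emit:
jog_arm(plan="0 0 0 0 0 0 230; 0 0 0 0 0 0 255; 0 0 0 0 0 0 255; 0 0 0 0 0 0 255; 0 0 0 0 0 0 255; 0 0 0 0 0 0 255; 0 0 0 0 0 0 255", grip_force=60)

```text
time_s: 5.15
position: [0.6173, 0.0123, 0.0391]
tool_rot: [[0.018, 1.0, -0.001], [1.0, -0.018, -0.0], [-0.0, -0.001, -1.0]]
ft_force: [-4.9, 0.5, 5.7]
grip_width: 0.01
gripper_force: 60.1
```

```bash
cat > o.py <<'E'
from h import *
s=env.observe(); R=np.array(s["tool_rot"])
print("t %.2f yaw %.2f Mz %.3f"%(s["time_s"],np.degrees(np.arctan2(R[1,0],R[0,0])),s["wrist_torque"][2]),np.round(s["wrist_torque"],3),np.round(s["ft_force"],1),np.round(s["position"],4),s["grip_width"],s["gripper_force"],"q6 %.2f j6 %.3f"%(s["q"][5],s["joint_efforts"][5]))
E
python3 o.py
```

```text
t 5.15 yaw 88.94 Mz -0.003 [-0.106  0.744 -0.003] [-4.9  0.5  5.7] [0.6173 0.0123 0.0391] 0.010006374422021807 60.14922916889191 q6 -8.76 j6 -0.044
```

Emit:
jog_arm(plan="0 0 0 0 -0.05 0 255; 0 0 4 0 0 0 255; 0 0 4 0 0 0 255; 0 0 4 0 0 0 255; 0 0 4 0 0 0 255; 0 0 4 0 0 0 255; 0 0 4 0 0 0 255; 0 0 0 0 0 0 255; 0 0 0 0 0 0 255; 0 0 0 0 0 0 255")

```text
time_s: 5.98
position: [0.6178, 0.0121, 0.0391]
tool_rot: [[0.421, 0.907, 0.002], [0.907, -0.421, -0.0], [0.0, 0.002, -1.0]]
ft_force: [-0.8, -1.6, 6.6]
grip_width: 0.0105
gripper_force: 60.2
```

```bash
python3 o.py
```

```text
t 5.98 yaw 65.08 Mz -0.016 [-0.18   0.108 -0.016] [-0.8 -1.6  6.6] [0.6178 0.0121 0.0391] 0.010491911243613258 60.16212701797485 q6 15.09 j6 -0.033
```

Emit:
jog_arm(plan="0 0 2.5 0 0 0 255; 0 0 2.5 0 0 0 255; 0 0 0 0 0 0 255; 0 0 0 0 0 0 255; 0 0 0 0 0 0 255")

```text
time_s: 6.4
position: [0.6179, 0.0121, 0.0391]
tool_rot: [[0.499, 0.867, 0.002], [0.867, -0.499, -0.0], [0.001, 0.002, -1.0]]
ft_force: [-0.2, -1.2, 5.1]
grip_width: 0.0102
gripper_force: 60.2
```

```bash
python3 o.py
```

```text
t 6.40 yaw 60.08 Mz -0.065 [-0.18   0.102 -0.065] [-0.2 -1.2  5.1] [0.6179 0.0121 0.0391] 0.010181123155558094 60.17253756523132 q6 20.09 j6 -0.043
```

Emit:
jog_arm(plan="0 0 2.5 0 0 0 255; 0 0 2.5 0 0 0 255; 0 0 0 0 0 0 255; 0 0 0 0 0 0 255")

```text
time_s: 6.73
position: [0.618, 0.012, 0.0391]
tool_rot: [[0.572, 0.82, 0.002], [0.82, -0.572, -0.001], [0.001, 0.002, -1.0]]
ft_force: [-0.0, -1.0, 5.2]
grip_width: 0.0106
gripper_force: 60.1
```

```bash
python3 o.py
```

```text
t 6.73 yaw 55.08 Mz -0.004 [-0.308  0.029 -0.004] [-0.  -1.   5.2] [0.618  0.012  0.0391] 0.010612257543538171 60.13746500015259 q6 25.09 j6 0.041
```

Emit:
jog_arm(plan="0 0 2.5 0 0 0 255; 0 0 2.5 0 0 0 255; 0 0 0 0 0 0 255; 0 0 0 0 0 0 255")

```text
time_s: 7.07
position: [0.6181, 0.0119, 0.0391]
tool_rot: [[0.642, 0.767, 0.002], [0.767, -0.642, -0.001], [0.001, 0.002, -1.0]]
ft_force: [0.0, -1.7, 5.3]
grip_width: 0.0101
gripper_force: 60.2
```

```bash
python3 o.py
```

```text
t 7.07 yaw 50.08 Mz -0.070 [-0.323 -0.112 -0.07 ] [ 0.  -1.7  5.3] [0.6181 0.0119 0.0391] 0.010120330177534335 60.150681138038635 q6 30.09 j6 0.044
```

Emit:
jog_arm(plan="0 0 2.5 0 0 0 255; 0 0 2.5 0 0 0 255; 0 0 0 0 0 0 255; 0 0 0 0 0 0 255")

```text
time_s: 7.4
position: [0.6181, 0.0119, 0.0391]
tool_rot: [[0.706, 0.708, 0.003], [0.708, -0.706, -0.001], [0.001, 0.002, -1.0]]
ft_force: [0.1, -1.6, 4.5]
grip_width: 0.0107
gripper_force: 60.1
```

```bash
python3 o.py
```

```text
t 7.40 yaw 45.08 Mz -0.027 [-0.406 -0.106 -0.027] [ 0.1 -1.6  4.5] [0.6181 0.0119 0.0391] 0.010651550194202336 60.12231230735779 q6 35.08 j6 0.042
```

Emit:
jog_arm(plan="0 0 2.5 0 0 0 255; 0 0 2 0 0 0 255; 0 0 0 0 0 0 255; 0 0 0 0 0 0 255")

```text
time_s: 7.73
position: [0.6182, 0.0118, 0.0392]
tool_rot: [[0.759, 0.651, 0.003], [0.651, -0.759, -0.001], [0.001, 0.003, -1.0]]
ft_force: [0.6, -3.1, 5.6]
grip_width: 0.0103
gripper_force: 60.2
```

```bash
cat >> o.py <<'E'
L=[]
for i in range(6):
    imaging.get_image("wrist"); s=env.observe(); L.append([s["wrist_torque"][2],s["joint_efforts"][5]])
print("mean Mz, j6",np.mean(L,0),np.std(L,0))
E
python3 o.py
```

```text
t 7.73 yaw 40.60 Mz -0.020 [-0.509 -0.201 -0.02 ] [ 0.6 -3.1  5.6] [0.6182 0.0118 0.0392] 0.010323183487009727 60.1820307970047 q6 39.56 j6 0.108
mean Mz, j6 [0.01801799 0.03891248] [0.05294284 0.00515987]
```

Emit:
jog_arm(plan="0 0 2 0 0 0 255; 0 0 2 0 0 0 255; 0 0 0 0 0 0 255; 0 0 0 0 0 0 255")

```text
time_s: 8.37
position: [0.6182, 0.0117, 0.0391]
tool_rot: [[0.803, 0.597, 0.003], [0.597, -0.803, -0.001], [0.001, 0.003, -1.0]]
ft_force: [1.7, -3.9, 5.6]
grip_width: 0.0102
gripper_force: 60.2
```

```bash
python3 o.py
```

```text
t 8.37 yaw 36.62 Mz 0.134 [-0.599 -0.227  0.134] [ 1.7 -3.9  5.6] [0.6182 0.0117 0.0391] 0.010223793535325385 60.19503057003021 q6 43.55 j6 0.238
mean Mz, j6 [0.18511906 0.17246266] [0.03063166 0.00488203]
```

Emit:
jog_arm(plan="0 0 0.75 0 0 0 255; 0 0 0.75 0 0 0 255; 0 0 0 0 0 0 255; 0 0 0 0 0 0 255")

```text
time_s: 9.0
position: [0.6183, 0.0117, 0.0391]
tool_rot: [[0.818, 0.576, 0.003], [0.576, -0.818, -0.001], [0.002, 0.003, -1.0]]
ft_force: [1.7, -2.2, 5.0]
grip_width: 0.0102
gripper_force: 60.2
```

```bash
python3 o.py
```

```text
t 9.00 yaw 35.14 Mz 0.290 [-0.624 -0.233  0.29 ] [ 1.7 -2.2  5. ] [0.6183 0.0117 0.0391] 0.010235283766691316 60.22822558879852 q6 45.03 j6 0.316
mean Mz, j6 [0.27751526 0.29214364] [0.03569687 0.0017927 ]
```

The turning moment climbed from about 0.04 to 0.29 N m, which puts the knob 4 to 5.5° past the stop. I'll add half a degree, let go and rise.

Emit:
jog_arm(plan="0 0 0.5 0 0 0 255; 0 0 0 0 0 0 255; 0 0 0 0 0 0 255; 0 0 0 0 0 0 165; 0 0 0 0 0 0 165; 0 0 0 0 0 0 165; 0 0 0 0 0 0 165; 0 0 0 0 0 0 165")

```text
time_s: 9.97
position: [0.6171, 0.0125, 0.0381]
tool_rot: [[0.824, 0.566, -0.001], [0.566, -0.824, 0.0], [-0.0, -0.001, -1.0]]
ft_force: [-0.2, 0.2, -0.4]
grip_width: 0.0301
gripper_force: 0.0
```

Emit:
jog_arm(plan="0 0 0 0 0 -0.5 165; 0 0 0 0 0 -1 165; 0 0 0 0 0 -1.5 165; 0 0 0 0 0 -2 165; 0 0 0 0 0 -2 165; 0 0 0 0 0 -2 165; 0 0 0 0 0 -1 165; 0 0 0 0 0 0 165; 0 0 0 0 0 0 165")

```text
time_s: 10.72
position: [0.6172, 0.0124, 0.1384]
tool_rot: [[0.825, 0.566, 0.0], [0.566, -0.825, -0.0], [0.0, 0.0, -1.0]]
ft_force: [0.3, 0.2, -0.9]
grip_width: 0.03
gripper_force: 0.0
```

```bash
python3 look.py w3.png; sed -i 's/r<.025/r<.022/' bar.py; python3 bar.py; python3 o.py
```

```text
well 0.96 318.8 211.4 [0.6185 0.0115 0.06  ] [0.617  0.0104 0.055 ]
knob 0.63 318.8 204.1 [0.6183 0.0112 0.0435] [0.621  0.0132 0.0535]
press 0.75 133.1 191.4 [0.569  0.1182 0.077 ] [0.5692 0.1181 0.0774]
fan_box 0.85 [244.1, 165.7, 380.2, 269.1]
[[ 0.5134  0.1812  0.06  ]
 [ 0.6516  0.1923  0.06  ]
 [ 0.719  -0.0205  0.06  ]
 [ 0.5776 -0.0793  0.06  ]]
knob 0.67 [317.0, 204.8, 36.7, 51.5]
[[ 0.6177  0.0345  0.053 ]
 [ 0.6421  0.0237  0.053 ]
 [ 0.6266 -0.0096  0.053 ]
 [ 0.6009  0.001   0.053 ]]
rocker 0.84 [142.8, 156.2, 80.7, 102.3]
[[0.5554 0.1363 0.07  ]
 [0.613  0.1448 0.07  ]
 [0.6229 0.1123 0.07  ]
 [0.5652 0.101  0.07  ]]
[ 0.0384 -0.0051  0.0511] 10.7667
602 0.053574423689479254
((618.5809326171875, 12.122727394104004), (32.978519439697266, 11.972519874572754), 40.801795959472656)
bar yaw -137.3250986980658 [0.6178 0.0118]
rim [0.6182 0.0118 0.0376] 63
t 11.07 yaw 34.44 Mz 0.034 [-0.022 -0.047  0.034] [ 0.2  0.5 -0. ] [0.6171 0.0123 0.1376] 0.02991892399394558 0.0 q6 45.73 j6 -0.000
mean Mz, j6 [-1.78417146e-03 -6.74136091e-05] [3.93275361e-02 4.31451479e-05]
```

View pics/w3.png

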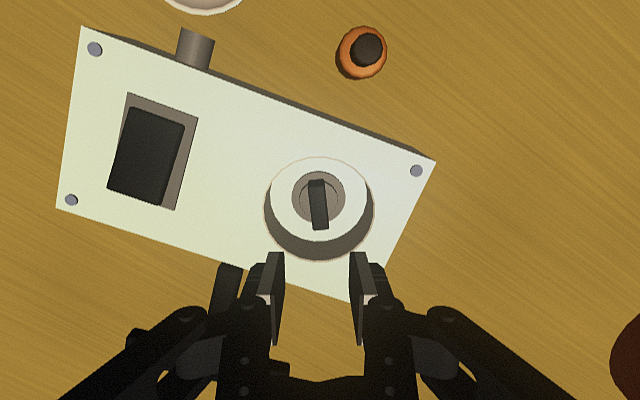

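The knob's bar, at px (318,203), has turned and is free. The rocker's raised half is still up at (133,191). Moving over it with the fingers shut.

Emit:
jog_arm(plan="0 0 0 0.6 -3.8 0 255; 0 0 0 0.6 -3.8 0 255; 0 0 0 0.6 -3.9 0 255; 0 0 6.8 0 0 1.2 255; 0 0 6.8 0 0 1.2 255; 0 0 6.8 0 0 1.2 255; 0 0 0 0 0 1.0 255; 0 0 0 0 0 0 255; 0 0 0 0 0 0 255; 0 0 0 0 0 0 255", grip_force=20)

```text
time_s: 12.2
position: [0.5675, 0.1172, 0.0929]
tool_rot: [[0.97, 0.245, 0.001], [0.245, -0.97, 0.0], [0.001, 0.0, -1.0]]
ft_force: [-0.2, -0.6, 0.1]
grip_width: -0.0002
gripper_force: 0.0
```

```bash
python3 look.py w4.png | grep -v fan; 
```

```text
well 0.81 527.1 201.4 [0.6176 0.0125 0.06  ] [0.6167 0.0085 0.0543]
knob 0.79 514.1 192.9 [0.6179 0.0105 0.0435] [0.6193 0.017  0.0533]
press 0.67 317.0 251.6 [0.5687 0.1179 0.077 ] [0.5791 0.1206 0.0982]
[[ 0.5147  0.1744  0.06  ]
 [ 0.6527  0.194   0.06  ]
 [ 0.7023 -0.0055  0.06  ]
 [ 0.5772 -0.0789  0.06  ]]
knob 0.66 [507.6, 194.2, 60.1, 66.7]
[[ 0.6242  0.0444  0.053 ]
 [ 0.6391  0.0222  0.053 ]
 [ 0.6084 -0.0049  0.053 ]
 [ 0.592   0.0182  0.053 ]]
rocker 0.37 [511.1, 19.0, 91.9, 36.4]
[[0.697  0.084  0.07  ]
 [0.7067 0.0457 0.07  ]
 [0.6949 0.0398 0.07  ]
 [0.6849 0.0791 0.07  ]]
[0.0688 0.0158 0.0342] 12.25
```

View pics/w4.png

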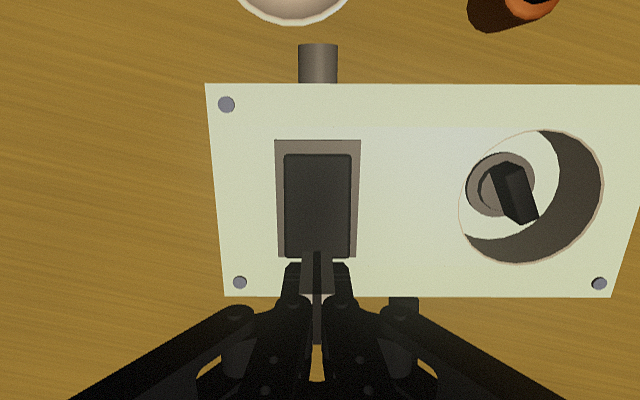

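The shut fingertips at px (317,252) sit centred over the raised half, square with the box. Pressing in small steps.

Emit:
jog_arm(plan="0 0 0 0 0 0.6 255; 0 0 0 0 0 0.5 255; 0 0 0 0 0 0.2 255; 0 0 0 0 0 0.2 255; 0 0 0 0 0 0.2 255; 0 0 0 0 0 0.2 255; 0 0 0 0 0 0.1 255; 0 0 0 0 0 0 255; 0 0 0 0 0 0 255")

```text
time_s: 13.3
position: [0.5673, 0.1174, 0.0723]
tool_rot: [[0.97, 0.243, 0.001], [0.243, -0.97, 0.0], [0.001, 0.0, -1.0]]
ft_force: [-0.1, 0.7, 0.1]
grip_width: -0.0002
gripper_force: 0.0
```

Emit:
jog_arm(plan="0 0 0 0 0 0.05 255; 0 0 0 0 0 0.05 255; 0 0 0 0 0 0 255; 0 0 0 0 0 0 255")

```text
time_s: 13.63
position: [0.5673, 0.1173, 0.0715]
tool_rot: [[0.97, 0.243, 0.001], [0.243, -0.97, 0.0], [0.001, 0.0, -1.0]]
ft_force: [-0.2, 0.4, 3.1]
grip_width: 0.0001
gripper_force: 1.3
```

Emit:
jog_arm(plan="0 0 0 0 0 0.05 255; 0 0 0 0 0 0 255; 0 0 0 0 0 0 255")

```text
time_s: 13.88
position: [0.5673, 0.1173, 0.0709]
tool_rot: [[0.97, 0.243, 0.001], [0.243, -0.97, 0.0], [0.001, 0.0, -1.0]]
ft_force: [0.6, -0.8, 3.0]
grip_width: -0.0001
gripper_force: 1.4
```

Emit:
jog_arm(plan="0 0 0 0 0 0.05 255; 0 0 0 0 0 0.05 255; 0 0 0 0 0 0 255; 0 0 0 0 0 0 255")

```text
time_s: 14.22
position: [0.5672, 0.1173, 0.0701]
tool_rot: [[0.97, 0.243, 0.001], [0.243, -0.97, 0.0], [0.001, 0.0, -1.0]]
ft_force: [-0.5, 0.1, 6.3]
grip_width: -0.0
gripper_force: 2.8
```

Emit:
jog_arm(plan="0 0 0 0 0 0.05 255; 0 0 0 0 0 0 255; 0 0 0 0 0 0 255")

```text
time_s: 14.47
position: [0.5673, 0.1173, 0.0701]
tool_rot: [[0.97, 0.243, 0.001], [0.243, -0.97, -0.0], [0.001, 0.0, -1.0]]
ft_force: [-1.7, -0.6, 8.1]
grip_width: -0.0002
gripper_force: 4.5
```

Emit:
jog_arm(plan="0 0 0 0 0 0.05 255; 0 0 0 0 0 0.05 255; 0 0 0 0 0 0 255; 0 0 0 0 0 0 255")

```text
time_s: 14.8
position: [0.5674, 0.1173, 0.0699]
tool_rot: [[0.97, 0.243, 0.002], [0.243, -0.97, -0.0], [0.002, 0.001, -1.0]]
ft_force: [-5.1, -0.3, 15.8]
grip_width: -0.0
gripper_force: 8.1
```

Hard up against its stop (15.8 N with no further travel). Retreating and checking.

Emit:
jog_arm(plan="0 0 0 0 0 -0.5 255; 0 0 0 0 0 -1 255; 0 0 0 0 0 -2 255; 0 0 0 0 0 -2 255; 0 0 0 -1.5 0 -2 255; 0 0 0 -2 0 -1 255; 0 0 0 -2 0 0 255; 0 0 0 0 0 0 255; 0 0 0 0 0 0 255")

```text
time_s: 15.55
position: [0.5134, 0.104, 0.1538]
tool_rot: [[0.97, 0.242, 0.0], [0.242, -0.97, 0.0], [0.0, -0.0, -1.0]]
ft_force: [-0.0, -0.9, -0.2]
grip_width: 0.0001
gripper_force: 0.0
```

```bash
python3 look.py w5.png | grep -E "press|knob|well"; python3 - <<'E'
from h import *
P=np.load("P.npy"); c=np.array([.6182-.0278,.0118+.1116]); a=np.array([.9703,.2419])
d=P[...,:2]-c; x=d@a; y=d@[-a[1],a[0]]
for s in (-.022,-.012,.0,.012,.022):
    m=(abs(x-s)<.002)&(abs(y)<.012); print(s,m.sum(),np.median(P[m][:,2]).round(4))
E
python3 bar.py
```

```text
well 0.91 493.1 91.0 [0.6185 0.0107 0.06  ] [0.6191 0.0082 0.0547]
knob 0.85 479.7 89.2 [0.6192 0.0124 0.0435] [0.6181 0.017  0.0537]
press 0.95 314.6 128.2 [0.5684 0.1196 0.077 ] [0.5676 0.1194 0.0701]
knob 0.92 [475.6, 91.3, 45.1, 50.8]
-0.022 221 0.07
-0.012 248 0.0719
0.0 273 0.074
0.012 280 0.0762
0.022 285 0.0781
867 0.053478694315301785
((618.1812133789062, 12.623032569885254), (33.01770782470703, 12.687655448913574), 40.94599914550781)
bar yaw -140.08500406159857 [0.6179 0.0127]
rim [0.6178 0.0122 0.0375] 63
```

View pics/w5.png

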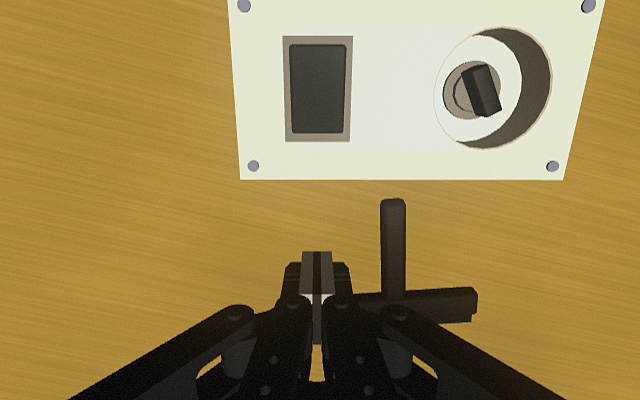

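The rocker is fully on: its slope has reversed to about 0.18 rad, and the pressed half is down to 70 mm. The knob stands at about 40.5° and the arm is clear.

```bash
python3 -c "
from rig import job; print(job.close_job())"
```

```text
the job is handed in; nothing more can be done
None
```

The job is handed in, with no verdict returned: the knob was turned to its stop and nipped up an estimated 5 to 6 degrees past it by the turning moment (finger give leaves this a few degrees uncertain), then released, and the rocker was pressed fully on with at most about 16 N.

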